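# Feel for the free pocket and seat the stop block

## Task

Fit the small black steel stop block into the aluminium jig base. Only one of its three square pockets is free: the other two still hold a broken-off stub, hidden under the rubber dust pad that fills every pocket, so feel with the block which pocket lets its pad go all the way down, without ever pressing hard on the jig (stay under 25 N), and leave the block pressed fully home and upright there. Do not disturb the bottle, the bobbin or the tape measure.

Things in the scene. Friction and masses are not known exactly. Their poses are not given: they have to be found in the camera images.
- stop_mid (a point): Centre (half-way up, 21 mm above its underside) of the stop block: a plain blackened steel block, square 22 x 22 mm, 42 mm tall, 0.08 to 0.17 kg, standing upright on the table; z axis up along its length, x and y axes square to its side faces. Any quarter turn of it is as good.
- jig: Aluminium jig base screwed to the table, 70 mm (its x) by 190 mm (its y), 37 mm high, with a low steel lug with two screw heads (18 mm high) beyond each short end (246 mm overall). Origin: centre of its underside, on the table; z up. Three square pockets lie in a row along its y axis, at y = -60, 0 and +60 mm, with their sides parallel to its x and y axes.
- pocket_a (a point): Centre of the mouth of the pocket at y = -60 mm, level with the jig's top face, 37 mm above the table; axes as the jig's. All three pockets are alike: 25 x 25 mm, mouth chamfered 2.5 mm, filled by a black rubber pad 7 mm thick, its top 3 to 7 mm below the mouth. The pad slides down only under about 5 N (more than the block's weight) and stays where it is left; its face also gives elastically, 6 N per mm.
- pocket_b (a point): The same for the middle pocket. In the free pocket the block pushes the pad down until the block's underside is 25 mm below the mouth (fully home: block centre 4 mm below the mouth, top 17 mm above it), where it stops. In a pocket with a stub (11 mm high, under the pad) it stops with the underside only 14 mm below the mouth. Pressing on at a stop only squeezes the face, 1 to 3 mm deeper.
- pocket_c (a point): The same for the pocket at y = +60 mm. Which of the three pockets is free changes from run to run and cannot be seen.
- flux_bottle: Bystander: small brown bottle with a black ribbed cap, 37 mm across, 80 mm tall; origin at the centre of its underside.
- bobbin: Bystander: solder bobbin standing on its flange, 52 mm across, 40 mm tall; origin at the centre of its underside.
- measure: Bystander: yellow tape measure, 30 x 66 mm, 56 mm tall; origin at the centre of its underside.
- stop: The same block as a body; origin at the centre of its underside, axes as at its centre.
Things that resemble listed ones, but are neither listed nor needed, are in the scene too. Of the things that look like the stop, the smaller one is meant.

How it is judged:
At the end, for the whole second after the job is handed in: The stop block stands in the free pocket, within 4 mm of the pocket's centre line, within 2.5 mm of fully home (its centre at most 35.5 mm above the jig's underside), upright within 0.1 rad, at rest and released ((horizontal distance between stop_mid and pocket_a below 0.004 m or horizontal distance between stop_mid and pocket_b below 0.004 m or horizontal distance between stop_mid and pocket_c below 0.004 m) and z of stop_mid in the frame of jig below 0.0355 m and angle between stop_mid's own z axis and vertical below 0.1 rad and linear speed of stop below 0.02 m/s); the robot touches nothing.
It fails at once if the jig is pressed with more than 25 N by the block or by the robot (contact force between jig and stop above 25 N or contact force between jig and the arm above 25 N or contact force between jig and the fingers above 25 N).
It fails at once if the bottle is moved more than 20 mm (distance of flux_bottle from where it was at the start of the episode above 0.02 m).
It fails at once if the bobbin is moved more than 20 mm (distance of bobbin from where it was at the start of the episode above 0.02 m).
It fails at once if the tape measure is moved more than 20 mm (distance of measure from where it was at the start of the episode above 0.02 m).
It also fails if it takes over 64 s, if anything falls off the work surface, if the arm or the gripper's body presses on something with over 40 N, if the wrist force passes 120 N, or if a joint passes its speed limit or range.

## Robot

A 7-joint arm with a two-finger parallel gripper is mounted at the origin on the work surface; the furniture and walls round the work are solid. World frame = base frame: x ahead of the robot, y to its left, z up, the work surface at z = 0. Lengths are in m, angles in rad, forces in N, time in s.
With the tool pointing down it reaches from about 0.4 to 0.9 m from the base axis. Payload 5.6 kg.
Tool frame: the origin (TCP) lies midway between the tips of the shut fingers; the grasp point (between the pads) lies 19 mm behind it; z points along the fingers, y is the line along which they close (so a half turn about z gives the same grasp; the last joint's range is limited). The gripper opens to 92 mm and grips with 3 to 60 N. Pads are 20 mm wide; open, the fingers measure 128 mm over their backs; the gripper's body (75 mm by 189 mm) begins 69 mm behind the grasp point.
Start: joints at [1.067, 0.468, -0.012, 1.603, 0.006, 1.071, -0.056], TCP at [0.289, -0.582, 0.215] pointing down, gripper open.
Joint ranges: [-2.53, 2.53], [-0.31, 2.02], [-1.57, 1.55], [0.28, 2.44], [-1.29, 4.43], [0.15, 1.84], [-2.92, 2.92]. Speed limits (rad/s): [2.57, 2.57, 3.14, 3.14, 3.14, 3.14, 3.14].

## Interface

Orientations are given as a 3x3 rotation matrix whose columns are the frame's x, y, z axes.
In Python, from station import env, effector, solver, viewer, workorder, search_frame, tip_of gives the robot as it stands. Calls block until the motion is done:
- env.reach(position, orientation): joint-space move of the TCP to a pose.
- env.movel(position, frame=None, rate=0.15): straight line of the TCP; frame=None keeps the orientation; rate is the mean speed in m/s.
- env.goto_joints(angles): joint-space move.
- effector.release() and effector.grasp(squeeze=None): open the fingers fully, or close them until they stop; squeeze is the grip in N (None keeps the last).
- env.pause(seconds).
- solver.inverse_kinematics(position, orientation): joint angles nearest the present ones, or None.
- env.sense(): the state.
- viewer.read_camera(name): name is "scene" or "top" or "wrist"; returns (picture, depth): 400x640x3 uint8, red, green, blue; 400x640 float32, m along the optical axis (not along the pixel's ray), 0 where there is no reading.
- viewer.camera_info(name): a dict with "intrinsics" (3x3 intrinsics, pixels), "eye" and "rotation" of the camera in the world; the wrist camera has in their place "T_tool_cam" (4x4, takes a point from camera to tool coordinates, whose origin is the TCP and whose axes are the flange's). Camera axes: x right, y up, looking along -z (the intrinsics and any distortion apply to the point x, -y, -z); pixel columns grow to the right and rows downward; lengths in m; the calibration is good to about 2 mm. A picture is of the moment at which its call begins: read the wrist's pose just before it. camera_info takes no time and is no camera call.
A pose or a line that the arm cannot do raises env.PlanningError and nothing moves.
- workorder.finish_job(): hands the job in; it is judged then, once.
Trained networks look in the newest picture that a camera, given by its name, has taken for a name from the list of things; names that differ only in an ending like _2 or _b are one class to them, and where a whole thing is asked for, a point or a joint stands for the part that bears it (a point fixed in the world has none). Each returns a list of dicts, best first, with "score" (0 to 1); they miss things now and then, are a little off and sometimes report something else, mostly with a low value. They report only what shows in the picture. A call takes as long as a camera call. They do not tell look-alikes from the thing itself.
- search_frame(camera, name): "at" ([x, y, z] in m, in world coordinates, good to about 4 mm: the middle of the surface that is visible of it).
- tip_of(camera, name): "at" ([x, y, z] in m, in world coordinates, good to about 4 mm: a listed point, or the origin of a listed thing).
The state is a dict: "t": time; "joint_positions": joint angles; "joint_velocities": joint speeds; "tau": joint torques, N m; "ee_pos": TCP position; "tcp_rot": TCP orientation; "wrist_force": force on the tool from outside, world axes, zero at the start; "moment": the same for the moment, N m; "gripper_width": finger opening in m; "grasp_force": force on a finger pad.
Only numpy, scipy, OpenCV 4.12 (cv2) and the standard library are available. Lean on these libraries where they do the work, as an engineer would, in place of code of your own. Each camera call takes 0.05 s, during which the arm holds its last target. There are 200 camera calls.

## Working session

There is one attempt and no reset: what is moved stays moved. The work goes in short steps, each a Python script; the robot and the scene stay as the last script left them, time stands still between calls to the robot, and variables do not carry over. Pictures are saved under pics/ and viewed, at most 10 in all, crops included, and the job is handed in when it is done.

```bash
ls; mkdir -p pics
python3 - <<'E'
from station import env, viewer, search_frame, tip_of
import cv2
for c in ["top","scene"]:
    p,d=viewer.read_camera(c); cv2.imwrite(f"pics/{c}0.png",p[:,:,::-1])
    i=viewer.camera_info(c); print(c,i["intrinsics"],i["eye"],i["rotation"],[k for k in i])
    for n in ["stop_mid","jig","pocket_a","flux_bottle","bobbin","measure"]:
        print(n,[(round(r["score"],2),r["at"]) for r in tip_of(c,n)][:4])
print(env.sense())
E
```

```text
pics
top [[373.29114898   0.         318.38592659]
 [  0.         373.29114898 203.84197104]
 [  0.           0.           1.        ]] [ 0.47982399 -0.10013022  0.91352152] [[ 0.01109034  0.98836728 -0.15168102]
 [-0.99993285  0.0114717   0.00163935]
 [ 0.00336032  0.15165266  0.98842814]] ['intrinsics', 'eye', 'rotation']
stop_mid [(0.61, [0.6128, -0.294, 0.0213]), (0.56, [0.5302, -0.3107, 0.0313])]
jig [(0.8, [0.5232, -0.0063, -0.0009])]
pocket_a [(0.77, [0.5386, -0.0632, 0.0376]), (0.75, [0.5102, 0.0522, 0.035]), (0.72, [0.5203, -0.0026, 0.0401])]
flux_bottle [(0.79, [0.476, -0.1926, -0.0015])]
bobbin [(0.73, [0.7234, -0.1206, 0.0039])]
measure [(0.75, [0.7484, 0.0063, -0.0003])]
scene [[436.81846002   0.         323.43632543]
 [  0.         436.81846002 197.7563346 ]
 [  0.           0.           1.        ]] [ 0.00836386 -0.48474052  0.55279079] [[ 0.54611857  0.4887019  -0.68038589]
 [-0.83755372  0.30295407 -0.45466758]
 [-0.01607124  0.81816214  0.57476293]] ['intrinsics', 'eye', 'rotation']
stop_mid [(0.84, [0.5314, -0.3139, 0.031]), (0.82, [0.6124, -0.2884, 0.0194])]
jig [
[... 562 characters left out ...]
e-05, -5.84573279e-05,  1.19448388e-03,  1.81383577e-03,
        1.03920025e-03, -4.41283055e-04, -7.98238261e-04]), 'tau': array([-4.53809225e-04, -5.20268154e+01, -1.29203711e-02, -2.44011587e+01,
       -5.67188091e-02,  1.11829850e-02,  7.27792099e-06]), 'ee_pos': array([ 0.28897485, -0.5822485 ,  0.21462421]), 'tcp_rot': array([[ 8.95733987e-01,  4.44590397e-01, -5.00179724e-05],
       [ 4.44590393e-01, -8.95733987e-01, -8.14255519e-05],
       [-8.10038163e-05,  5.06981242e-05, -9.99999995e-01]]), 'wrist_force': array([ 0.1722679 , -0.13874963, -0.3792745 ]), 'moment': array([ 1.17787256e-05, -1.26833663e-02,  2.98010954e-02]), 'grasp_force': 0.0, 'gripper_width': 0.09201211051236714}
```

Run:
```python
import cv2,numpy as np
t=cv2.imread("pics/top0.png"); cv2.imwrite("pics/top1.png",cv2.resize(t,(800,500)))
from station import viewer
def px(c,P):
    i=viewer.camera_info(c); q=i["rotation"].T@(np.array(P)-i["eye"]); K=i["intrinsics"]
    return (K@[q[0]/-q[2],-q[1]/-q[2],1])[:2]
ps=[px(c,P) for c in("top","scene") for P in([.6128,-.292,.02],[.531,-.312,.03])]; print(ps)
im=[]
for n,(a,b) in (("top",ps[:2]),("scene",ps[2:])):
    g=cv2.imread(f"pics/{n}0.png"); u,v=((a+b)/2).astype(int); u=min(max(u,65),574);v=min(max(v,65),334)
    im.append(cv2.resize(g[v-65:v+65,u-65:u+65],(400,400),interpolation=cv2.INTER_CUBIC)); print(u,v)
cv2.imwrite("pics/crop.png",np.hstack(im))
```

```text
[array([397.00806838, 206.43484261]), array([407.09338328, 240.1959233 ]), array([419.59141983, 242.31578109]), array([412.12057167, 269.10029948])]
402 223
415 255
```

View pics/top1.png

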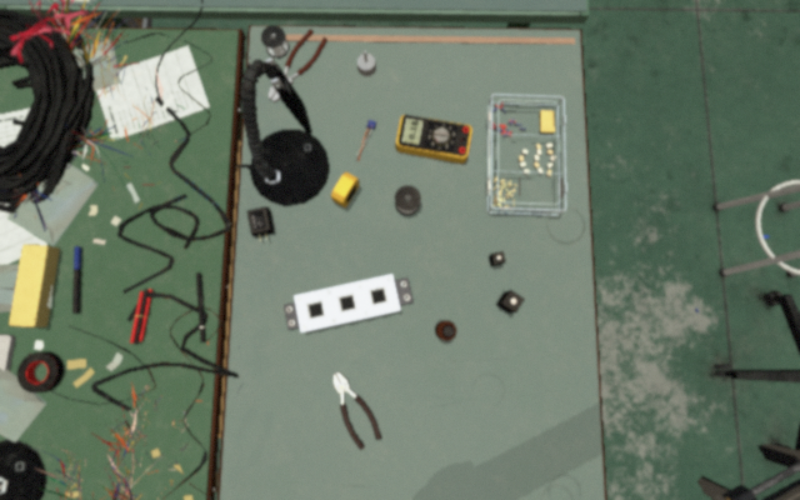

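View pics/crop.png

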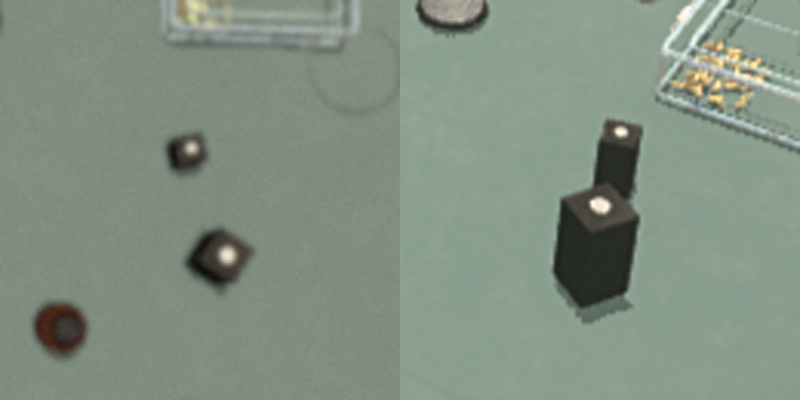

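View pics/scene0.png

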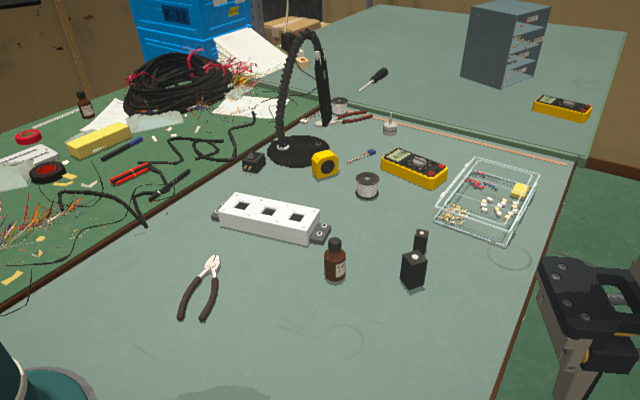

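The two candidates in the scene picture are the small block at (419,242), world (0.613,-0.292), and the large one at (412,269), world (0.531,-0.312). The small one's top reads about 42 mm high and 22 mm square, so it is the stop. Next I'll look from the wrist camera.

```bash
cat > h.py <<'E'
import numpy as np, cv2
from station import env, effector, solver, viewer, workorder, search_frame, tip_of
def down(yaw):  # tool y axis along world heading yaw, z down
    y=np.array([np.cos(yaw),np.sin(yaw),0]); z=np.array([0,0,-1.]); return np.column_stack([np.cross(y,z),y,z])
def shot(cam,name=None):
    s=env.sense(); p,d=viewer.read_camera(cam); i=viewer.camera_info(cam)
    if name: cv2.imwrite(f"pics/{name}.png",p[:,:,::-1])
    if cam=="wrist":
        T=np.eye(4);T[:3,:3]=s["tcp_rot"];T[:3,3]=s["ee_pos"];T=T@i["T_tool_cam"];R,e=T[:3,:3],T[:3,3]
    else: R,e=i["rotation"],i["eye"]
    K=i["intrinsics"]; v,u=np.mgrid[:400,:640]
    q=np.dstack([(u-K[0,2])/K[0,0]*d,-(v-K[1,2])/K[1,1]*d,-d])
    W=q@R.T+e; W[d==0]=np.nan
    return p,W
def rect(W,c,r,z0,z1):
    m=(np.hypot(W[...,0]-c[0],W[...,1]-c[1])<r)&(W[...,2]>z0)&(W[...,2]<z1)
    P=W[m]; (x,y),(w,h),a=cv2.minAreaRect((P[:,:2]*1000).astype(np.float32))
    return len(P),np.round([x,y,w,h,a],1),np.median(P[:,2]).round(4)
E
python3 - <<'E'
from h import *
i=viewer.camera_info("wrist"); print(i)
Rt=down(-1.45); cam=Rt@i["T_tool_cam"][:3,3]
p=np.array([.6,-.29,.26])-[*(cam[:2]*.6),0]; print(p,cam,Rt@i["T_tool_cam"][:3,:3][:,2])
env.reach(p,Rt); P,W=shot("wrist","w1"); print(env.sense()["ee_pos"],env.sense()["t"])
print(rect(W,(.613,-.292),.035,.036,.05)); print(rect(W,(.531,-.312),.05,.05,.09))
print(tip_of("wrist","stop_mid"))
E
```

```text
{'intrinsics': array([[300.7047728 ,   0.        , 326.01640424],
       [  0.        , 300.7047728 , 201.93500551],
       [  0.        ,   0.        ,   1.        ]]), 'T_tool_cam': array([[-1.40418510e-04,  9.58997093e-01,  2.83415872e-01,
         7.99282810e-02],
       [ 9.99998310e-01, -3.84801425e-04,  1.79750597e-03,
        -1.96042335e-04],
       [ 1.83286183e-03,  2.83415646e-01, -9.58995418e-01,
        -1.69781009e-01],
       [ 0.00000000e+00,  0.00000000e+00,  0.00000000e+00,
         1.00000000e+00]])}
[ 0.55240667 -0.29589572  0.26      ] [0.07932222 0.00982619 0.16978101] [0.28156722 0.03236799 0.95899542]
[ 0.55144796 -0.29761941  0.25980565] 2.2083
(313, array([ 613. , -291.6,   21.9,   21.9,   11.9]), np.float64(0.0415))
(585, array([ 530.4, -312.7,   30.8,   30.7,   55.9]), np.float64(0.0583))
[{'at': [0.5296, -0.315, 0.0281], 'score': 0.85}, {'at': [0.6102, -0.2949, 0.0206], 'score': 0.84}]
```

View pics/w1.png

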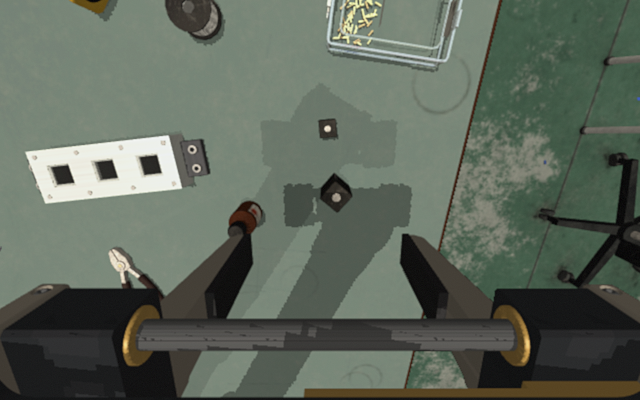

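The wrist picture shows the small block at (328,128), 21.9 mm square and 41.5 mm high, which fits the stop. The big one at (336,193) is 31 mm square and 58 mm high. I'll grasp the small one.

Run:
```python
from h import *
P,W=shot("wrist"); print("jig",rect(W,(.524,-.005),.12,.034,.041))
R=down(np.deg2rad(-90+11.9)); x,y=.613,-.2916
env.reach([x,y,.12],R); env.movel([x,y,.0285],R,rate=.1)
effector.grasp(25); s=env.sense(); print(s["ee_pos"],s["gripper_width"],s["grasp_force"])
env.movel([x,y,.14],R,rate=.15); s=env.sense(); print(s["gripper_width"],s["wrist_force"],s["t"])
Rj=down(np.deg2rad(-90+13)); i=viewer.camera_info("wrist")
c=Rj@i["T_tool_cam"][:3,3]
env.reach([.52-c[0]-.05,-.005-c[1],.24],Rj)
P,W=shot("wrist","w2"); np.save("W2.npy",W); s=env.sense(); print("jig",rect(W,(.524,-.005),.12,.034,.041),s["t"],s["wrist_force"],s["ee_pos"])
for n in("pocket_a",): print([(round(r["score"],2),r["at"]) for r in tip_of("wrist",n)][:4])
```

```text
jig (6647, array([524.5,  -5.3,  70.1, 193.3,  13.1]), np.float64(0.037))
[ 0.61303106 -0.29158831  0.02849182] 0.02174284593057611 24.995367228984833
0.021300029063331727 [-0.99014397  0.29756022 -1.89935855] 5.9833
jig (9470, array([524.9,  -6. ,  70.2, 190.4,  13.2]), np.float64(0.0364)) 7.3917 [-0.40956561 -0.02927435 -1.7576563 ] [ 0.3930501  -0.02368061  0.23988071]
[(0.69, [0.5289, -0.0008, 0.0384]), (0.68, [0.5127, 0.0509, 0.0344]), (0.59, [0.5416, -0.0631, 0.0366])]
```

View pics/w2.png

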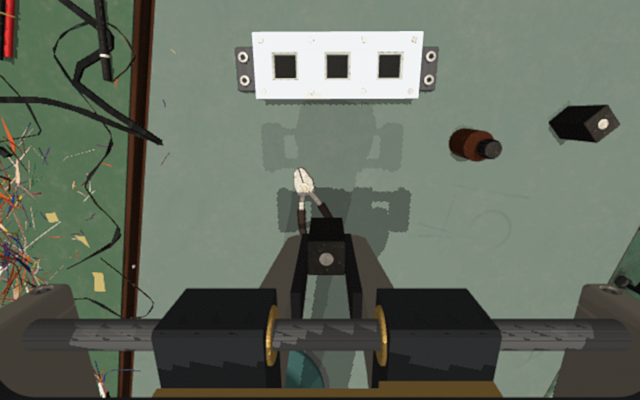

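The jig pose is confirmed: centre (0.525,-0.006), yaw 13.2°, pockets at (285,66), (337,66) and (390,66). The block is held upright at (326,258). Now I'll probe the middle pocket first with force-guarded steps.

```bash
cat > probe.py <<'E'
from h import *
import sys
YAW=np.deg2rad(13.15); C=np.array([.525,-.006]); Rj=down(YAW-np.pi/2)
def probe(off, stop=11.):
    xy=C+off*np.array([-np.sin(YAW),np.cos(YAW)]); Z=lambda u:.0655-u/1000
    s=env.sense(); env.movel([*xy,max(.08,s["ee_pos"][2])],Rj,rate=.2); env.movel([*xy,Z(-2)],Rj,rate=.12)
    env.pause(.15); f0=np.mean([env.sense()["wrist_force"]for _ in range(3)],0); u=-2.; log=[]
    while u<26.5:
        u+=.5 if u<3 else .8
        env.movel([*xy,Z(u)],Rj,rate=.02); s=env.sense(); f=s["wrist_force"]-f0; real=(.0655-s["ee_pos"][2])*1000
        log.append((round(u,1),round(real,1),*f.round(1)))
        if f[2]>stop or np.linalg.norm(f)>15: break
        if np.hypot(*f[:2])>2.5: xy=xy+.0004*f[:2]/np.hypot(*f[:2])
    print("t",s["t"],"w",s["gripper_width"],"shift",((xy-C)*1000).round(1)); print(*log,sep="\n"); return real
E
python3 - <<'E'
from probe import *
W=np.load("W2.npy"); print("blocktop",rect(W,(.393,-.0237),.013,.245,.262))
if probe(0.)<19: env.movel([*env.sense()["ee_pos"][:2],.08],Rj,rate=.15)
E
```

```text
blocktop (1412, array([393.3, -23.4,  22.2,  21.9,  12.7]), np.float64(0.2532))
t 16.9917 w 0.021818346304572675 shift [0. 0.]
(-1.5, np.float64(-1.6), np.float64(0.1), np.float64(-0.3), np.float64(-0.2))
(-1.0, np.float64(-0.9), np.float64(-0.2), np.float64(0.2), np.float64(-0.3))
(-0.5, np.float64(-0.4), np.float64(-0.8), np.float64(0.1), np.float64(0.1))
(0.0, np.float64(0.1), np.float64(-0.5), np.float64(1.0), np.float64(-0.5))
(0.5, np.float64(0.5), np.float64(0.2), np.float64(0.2), np.float64(-0.6))
(1.0, np.float64(1.0), np.float64(-0.3), np.float64(0.0), np.float64(-1.0))
(1.5, np.float64(1.5), np.float64(-0.7), np.float64(-0.5), np.float64(-0.4))
(2.0, np.float64(2.0), np.float64(0.1), np.float64(-0.6), np.float64(-0.7))
(2.5, np.float64(2.5), np.float64(-1.3), np.float64(0.2), np.float64(-0.2))
(3.0, np.float64(3.0), np.float64(-0.3), np.float64(-0.3), np.float64(-0.6))
(3.8, np.float64(3.9), np.float64(-0.4), np.float64(0.3), np.float64(0.7))
(4.6, np.float64(4.7), np.float64(-0.6), np.float64(0.2), np.float64(-0.7))
(5.4, np.float64(5.4), np.float64(-0.1), np.float64(0.5)
[... 470 characters left out ...]
.3))
(11.0, np.float64(11.0), np.float64(0.2), np.float64(-0.2), np.float64(4.0))
(11.8, np.float64(11.8), np.float64(0.2), np.float64(-0.2), np.float64(4.0))
(12.6, np.float64(12.6), np.float64(0.4), np.float64(-0.7), np.float64(4.2))
(13.4, np.float64(13.4), np.float64(1.2), np.float64(0.7), np.float64(3.2))
(14.2, np.float64(14.2), np.float64(1.4), np.float64(-0.1), np.float64(3.8))
(15.0, np.float64(15.0), np.float64(0.7), np.float64(-0.9), np.float64(5.0))
(15.8, np.float64(15.5), np.float64(-0.1), np.float64(-0.2), np.float64(7.2))
(16.6, np.float64(16.0), np.float64(-0.9), np.float64(-0.2), np.float64(9.8))
(17.4, np.float64(16.5), np.float64(-1.8), np.float64(-0.2), np.float64(13.2))
```

Pocket b stops at about 14–15 mm with force rising, so it holds a stub. Next, pocket c, and pocket a if c is blocked too.

Run:
```python
from probe import *
for o in (.06,-.06):
    r=probe(o); print("pocket",o,r)
    if r>20: break
    env.movel([*env.sense()["ee_pos"][:2],.08],Rj,rate=.15)
```

```text
t 24.9583 w 0.0217617956253481 shift [-13.7  58.4]
(-1.5, np.float64(-1.7), np.float64(1.0), np.float64(-0.8), np.float64(0.3))
(-1.0, np.float64(-1.0), np.float64(0.3), np.float64(-0.8), np.float64(-0.0))
(-0.5, np.float64(-0.5), np.float64(0.6), np.float64(-0.8), np.float64(-0.7))
(0.0, np.float64(0.0), np.float64(0.8), np.float64(-0.9), np.float64(-0.8))
(0.5, np.float64(0.5), np.float64(0.4), np.float64(-1.3), np.float64(-0.5))
(1.0, np.float64(1.0), np.float64(0.2), np.float64(-0.1), np.float64(-0.2))
(1.5, np.float64(1.5), np.float64(0.5), np.float64(-0.5), np.float64(-0.2))
(2.0, np.float64(2.0), np.float64(-0.1), np.float64(-0.4), np.float64(0.1))
(2.5, np.float64(2.6), np.float64(0.1), np.float64(0.6), np.float64(-0.0))
(3.0, np.float64(3.0), np.float64(0.7), np.float64(-0.3), np.float64(0.2))
(3.8, np.float64(3.8), np.float64(1.3), np.float64(-0.4), np.float64(-0.6))
(4.6, np.float64(4.4), np.float64(-0.7), np.float64(-0.1), np.float64(3.4))
(5.4, np.float64(5.3), np.float64(-1.0), np.float64(-0.4), np.float64(4.5))
(6.2, np.float64(6.2), np.float64(0.4), np.float64(-0.4), 
[... 3479 characters left out ...]
6), np.float64(0.6), np.float64(-1.1), np.float64(4.3))
(21.4, np.float64(21.5), np.float64(0.1), np.float64(0.4), np.float64(3.9))
(22.2, np.float64(22.2), np.float64(-0.2), np.float64(0.4), np.float64(3.4))
(23.0, np.float64(23.0), np.float64(0.1), np.float64(-0.5), np.float64(4.5))
(23.8, np.float64(23.8), np.float64(0.7), np.float64(0.3), np.float64(4.7))
(24.6, np.float64(24.6), np.float64(1.4), np.float64(0.4), np.float64(4.0))
(25.4, np.float64(25.5), np.float64(0.8), np.float64(-0.6), np.float64(3.2))
(26.2, np.float64(26.1), np.float64(0.4), np.float64(-0.1), np.float64(6.3))
(27.0, np.float64(26.6), np.float64(-0.5), np.float64(-0.3), np.float64(8.3))
pocket -0.06 26.64236430417473
```

Pocket a let the block down to the stop, about 25 mm, with force rising there. I'll release, retreat and check.

Run:
```python
from probe import *
effector.release(); p=env.sense()["ee_pos"]; env.movel([*p[:2],.14],Rj,rate=.15)
c=Rj@viewer.camera_info("wrist")["T_tool_cam"][:3,3]
env.movel([p[0]-c[0]-.04,p[1]-c[1],.22],Rj,rate=.25)
P,W=shot("wrist","w3"); xy=C-.06*np.array([-np.sin(YAW),np.cos(YAW)])
print("want",xy); print("block",rect(W,xy,.02,.045,.07)); print("jig",rect(W,C,.12,.034,.041))
g=W[(np.hypot(W[...,0]-xy[0],W[...,1]-xy[1])<.02)&(W[...,2]>.045)]
A=np.c_[g[:,:2]-g[:,:2].mean(0),np.ones(len(g))]; print("slope",np.linalg.lstsq(A,g[:,2],rcond=None)[0],env.sense()["t"])
cv2.imwrite("pics/w3c.png",P[:240,120:560,::-1])
```

```text
want [ 0.53865007 -0.06442667]
block (503, array([538.6, -64.5,  21.8,  21.7,  13.1]), np.float64(0.0533))
jig (10387, array([524.7,  -5.7,  70.2, 190.8,  13.1]), np.float64(0.0366))
slope [0.07024465 0.01850436 0.05304639] 39.175
```

View pics/w3c.png

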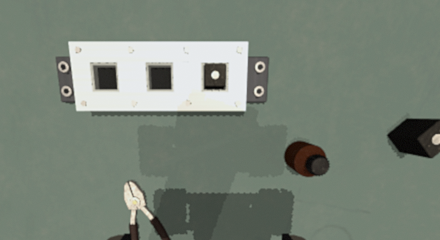

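The picture shows the block in the right-hand pocket at (214,76), its top 16.7 mm above the jig face, so it is home. The slope fit of 0.07 may come from edge pixels, so I'll refit it on interior points.

Run:
```python
from probe import *
P,W=shot("wrist"); xy=np.array([.5386,-.0645])
def fit(c,r,z0,z1):
    d=np.hypot(W[...,0]-c[0],W[...,1]-c[1]); g=W[(d<r)&(W[...,2]>z0)&(W[...,2]<z1)]
    A=np.c_[g[:,:2]-g[:,:2].mean(0),np.ones(len(g))]; print(len(g),np.linalg.lstsq(A,g[:,2],rcond=None)[0].round(4),g[:,2].std())
fit(xy,.0085,.048,.06); fit(C,.12,.034,.041)
```

```text
227 [0.0121 0.0097 0.0534] 0.0007842718605161279
10337 [-0.0003  0.0013  0.0366] 0.0008484807979994088
```

Tilt is about 0.015 rad, the block is home and centred, and the robot is clear, so I'll hand it in.

```bash
python3 -c "
from station import workorder; print(workorder.finish_job())"
```

```text
the job is handed in; nothing more can be done
None
```

The stop block is pressed home and released in pocket a, the free one (b and c hold stubs): it measured centred, about 0.015 rad off upright and 16.7 mm above the jig face against 17 mm nominal. The wrist force read at each probing step peaked at about 13 N, nothing else was touched, and the job was handed in at about 39 s; no verdict was returned.

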